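Shim the rocking bench meter

ROBOT

A 6-joint arm with a two-finger parallel gripper is mounted at the origin on the work surface. World frame = base frame: x ahead of the robot, y to its left, z up, the work surface at z = 0. Lengths are in m, angles in degrees, forces in N, time in s.
With the tool pointing down it reaches from about 0.4 to 0.825 m from the base axis. Payload 7 kg.
Tool frame: the origin (TCP) lies between the finger pads; the fingertips stand 19 mm ahead of it and the grasp point (between the pads) is the TCP (r.finger_overhang is the distance from the TCP to the fingertips, in m); z points along the fingers, y is the direction in which the jaws open and shut (so a half turn about z gives the same grasp; the last joint's range is limited). The gripper opens to 88 mm and grips with 3 to 60 N. Pads are 19 mm wide; open, the fingers measure 130 mm over their backs; the gripper's body (78 mm by 193 mm) begins 47 mm behind the grasp point.
Start: joints at [-59.41, 20.546, 0.682, 0, -70.136, -16.507], TCP at [0.164, -0.655, 0.246] pointing down, gripper open.
Joint ranges: [-176.03, 176.03], [-82.01, 121.73], [-58.28, 71.71], [-173.87, 95.51], [-174.79, -0.11], [-173.66, 173.66]. Speed limits (degrees/s): [136.94, 136.94, 172.46, 180, 180, 180].

INTERFACE

Orientations are given as [roll, pitch, yaw] about the fixed x, y, z axes, in that order (R = Rz(yaw) Ry(pitch) Rx(roll)).
In Python, from plant import r, optics gives the robot as it stands. The module is installed in compiled form; this text tells all that it offers.
- The arm moves only by the tool step_arm, never from a script. Its argument "increments" is a list of rows, each an object of numbers: "tx", "ty", "tz": the shift along the world's x, y, z in mm; "ax", "ay", "az": the turn, a rotation vector about the world's x, y, z in degrees; "claw": the gripper command: -1 is shut, 1 is fully open, values between are in proportion. In form: [{"tx": .., "ty": .., "tz": .., "ax": .., "ay": .., "az": .., "claw": ..}, ...]. A call has 1 to 12 rows; each row shifts and turns the commanded pose from where the row before left it; what a row does not reach is not made up. A row lasts 1/10 s, in which the tool goes at most 50 mm and 8.59 degrees, less where a joint would pass 70% of its speed; a pose out of reach is approached as far as the arm can. A call with a gripper value outside its range is refused whole. The fingers move at their own pace and stop on an object; "newtons" is the grip in N (left out, the last holds). Time passes only in rows, so rows that do not move let the fingers close. It gives the time, the measured TCP pose, the force and the opening at its end, in the units of the state.
- r.get_state(): the state, without advancing time (a new reading comes with each control period).
- optics.capture(name): name is "side" or "top"; returns a dict with "image" (384x512x3 uint8, blue, green, red), "depth" (384x512 float32, m along the optical axis (not along the pixel's ray), 0 where there is no reading), "fx", "fy", "cx", "cy" (pixels), "R" (3x3) and "t" (3): a world point X has camera coordinates R X + t. Camera axes: x right, y down, z forward; pixel columns grow to the right and rows downward; lengths in m; the calibration is good to about 2 mm. A picture is of the moment at which its call begins.
- r.close_job(): hands the job in, once; it reports no verdict.
The state is a dict: "time_s": time; "joints": joint angles; "qd": joint speeds; "joint_torque": joint torques, N m; "tcp_pos": TCP position; "eef_rot": TCP orientation; "contact_force": force on the tool from outside, world axes, zero at the start; "moment": the same for the moment, N m; "gripper_width": finger opening in m.
Only numpy, scipy, OpenCV 4.12 (cv2) and the standard library are available. Lean on these libraries where they do the work, as an engineer would, in place of code of your own. Each camera call takes 0.05 s, during which the arm holds its last target. There are 200 camera calls.

TASK

The bench meter rocks because its foot at the corner nearest the wooden wedge has lost its rubber pad. Without picking anything up, push the wedge, thin end first, under that foot until it is snug and carries the foot, so that the rocking stops and the meter still stands level where it is; then press down with a fingertip on the top of the meter above that foot to check that it stands firm. Leave the wedge in place, and do not disturb the meter's position or the other things on the bench.

Things in the scene. Friction and masses are not known exactly. Their poses are not given: they have to be found in the camera images.
- meter: white bench instrument, loose, about 2.5 kg; chassis 180 mm (its x) by 210 mm (its y), underside 18 mm and flat top 93 mm above the bench; blue front panel with black knobs on its -x face. Origin at bench height under its middle, z up. Square rubber feet 24 mm wide, 18 mm high at (-70,-85), (-70,85), (70,85) mm carry it; the bare foot at (70,-85) mm hangs in the air
- short_foot (a point): centre of the flat lower end of the bare metal foot (20 mm square, its outer side 10 mm inside the meter's -y face). It hangs 7 mm above the bench: the gap to fill. A push down of 5 to 9 N on that corner rocks the meter down onto it
- press_spot (a point): point on the flat top of the meter straight above the bare foot, 93 mm above the bench, 20 mm in from the two edges of the top
- wedge: wooden wedge, 120 mm long (its x), 45 mm wide, 60 g: 2 mm thick at its +x end, rising evenly to 18 mm at the heel (-x). Origin mid-underside, z up. It starts on the meter's -y side, clear of it, thin end roughly towards the bare foot. It slides under about 0.5 N; once it carries the foot the resistance climbs within 2 mm to 4 N and more (pushed on, it shoves the meter), and friction keeps it there
- wedge_tip (a point): middle of the wedge's thin edge, on its underside
- wedge_heel (a point): middle of the wedge's square heel face (45 mm wide, 18 mm high), 9 mm above the bench: the face to push
- wedge_bite (a point): point on the wedge's slope 32 mm back from its thin edge
- beaker: small glass beaker, 60 mm across, 65 mm high, upright, origin at the middle of its underside; a bystander
- bottle: amber bottle, 44 mm across, 85 mm high, upright, origin at the middle of its underside; a bystander
- screwdriver: screwdriver lying on the bench, 170 mm long; a bystander
- stand: blue probe stand, base 100 by 140 by 22 mm with a rod 262 mm high, origin under the middle of its base; a bystander
There are look-alikes about, which are no part of the job. Several things have the shape of the wedge; the one meant has the colours described above.

How it is judged:
By the outcome, as a careful person would: the job done as asked, in the order asked, and still so for the second after the job is handed in, with the robot touching nothing.
It also fails if it takes over 45 s, if anything falls off the work surface, if the arm or the gripper's body presses on something with over 40 N, if the wrist force passes 120 N, or if a joint passes its speed limit or range.

## Working session

There is one attempt and no reset: what is moved stays moved. The work goes in short steps, Python scripts to look and compute and a tool call to move; the robot and the scene stay as the last step left them, time stands still between calls to the robot, and variables do not carry over. Pictures are saved under pics/ and viewed, about 8 in all and at most 12, crops included, and the job is handed in when it is done.

Besides the shell and the picture viewer there is one more tool, called after "Call:" as name([rows], argument=value, ...), one row to a line, values as JSON. step_arm: Moves the arm, as the interface text tells. Its arguments: {"type":"object","properties":{"increments":{"type":"array","items":{"type":"object","properties":{"tx":{"type":"number"},"ty":{"type":"number"},"tz":{"type":"number"},"ax":{"type":"number"},"ay":{"type":"number"},"az":{"type":"number"},"claw":{"type":"number"}}}},"newtons":{"type":"number"}},"required":["increments"]}

```bash
mkdir -p pics; cat > h.py <<'E'
import numpy as np, cv2
from plant import r, optics
def pts(c):
    v,u=np.mgrid[0:384,0:512]; d=c["depth"]
    P=np.stack([(u-c["cx"])/c["fx"]*d,(v-c["cy"])/c["fy"]*d,d],-1)
    return (P-c["t"])@np.asarray(c["R"])   # R^T (P-t)
def save(c,n): cv2.imwrite(f"pics/{n}.png",c["image"])
E
python3 - <<'E'
from h import *
for n in("top","side"):
    c=optics.capture(n); save(c,n+"0"); np.savez(n+"0.npz",**c)
    print(n,c["fx"],c["cx"],c["cy"],np.round(c["R"],3).tolist(),np.round(c["t"],3))
print(r.get_state())
a=[cv2.imread(f"pics/{n}0.png") for n in("top","side")]
E
```

```text
top 405.67573976408676 254.20772576388848 194.6714818424072 [[0.027, -1.0, -0.009], [-0.98, -0.025, -0.196], [0.196, 0.014, -0.98]] [-0.051  0.597  0.963]
side 499.2622093710234 253.82455714708252 190.14071494288973 [[-0.99, -0.138, -0.002], [-0.1, 0.728, -0.679], [0.095, -0.672, -0.735]] [0.583 0.135 1.365]
{'time_s': 0.1, 'joints': array([-5.94093043e+01,  2.05884303e+01,  6.38600803e-01, -1.86260801e-02,
       -7.01377075e+01, -1.65059719e+01]), 'qd': array([ 0.04438303, -0.03980949,  0.15440213,  0.02705483,  0.05705993,
       -0.04953146]), 'joint_torque': array([-2.99150124e-04, -5.84162056e+01,  2.93752652e+01,  7.01555863e+00,
        1.01519926e-02, -9.09476194e-05]), 'tcp_pos': array([ 0.16412788, -0.65430237,  0.24469796]), 'eef_rot': array([ 1.79911095e+02, -8.08403948e-03, -1.65921612e+02]), 'contact_force': array([0.91352593, 1.11068534, 1.10097733]), 'moment': array([-0.02540304,  0.05308558, -0.02174493]), 'gripper_width': 0.08777981105556922}
```

View pics/top0.png

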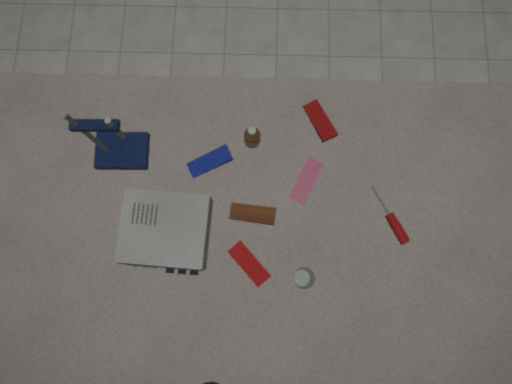

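View pics/side0.png

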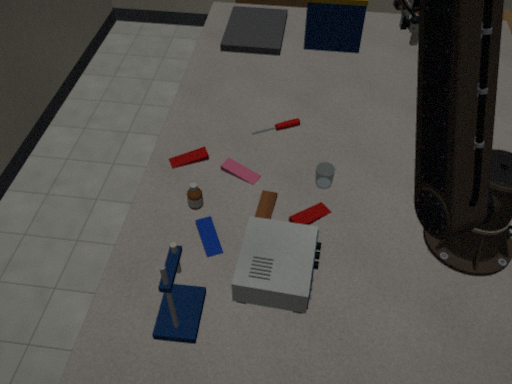

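The top view shows the meter at about (165,230), with its knobs (-x face) at the bottom. That puts the bare-foot corner at about (208,192). The brown wedge is at about (253,214); the blue, red and pink pieces are look-alikes. The bottle is at (252,136) and the beaker at (303,278). Next I'll measure.

```bash
cat >> h.py <<'E'
def measure(c,verbose=True):
    P=pts(c); hsv=cv2.cvtColor(c["image"],cv2.COLOR_BGR2HSV); ok=c["depth"]>0
    out={}
    # meter top
    m=ok&(abs(P[...,2]-.093)<.006)&(hsv[...,1]<60)
    n,l,s,_=cv2.connectedComponentsWithStats(m.astype(np.uint8)); k=1+np.argmax(s[1:,4])
    Q=P[l==k]; out["meter"]=Q
    w=ok&(hsv[...,0]>5)&(hsv[...,0]<18)&(hsv[...,1]>120)&(P[...,2]<.03)
    n,l,s,_=cv2.connectedComponentsWithStats(w.astype(np.uint8)); k=1+np.argmax(s[1:,4])
    out["wedge"]=P[l==k]; out["wbox"]=s[k]
    return out
def rect(Q):
    (c,(w,h),a)=cv2.minAreaRect((Q[:,:2]*1000).astype(np.float32)); return np.round(c,1),round(w,1),round(h,1),round(a,2)
E
python3 - <<'E'
from h import *
for n in("top","side"):
    c=dict(np.load(n+"0.npz")); o=measure(c)
    print(n,"meter",rect(o["meter"]),o["meter"][:,2].mean())
    W=o["wedge"]; print("wedge",rect(W),o["wbox"],len(W))
    A=np.c_[W[:,:2],np.ones(len(W))]; k=np.linalg.lstsq(A,W[:,2],rcond=None)[0]
    print(" slope",np.linalg.norm(k[:2]),"uphill dir deg",np.degrees(np.arctan2(k[1],k[0])),"zrange",W[:,2].min(),W[:,2].max())
    P=pts(c);hsv=cv2.cvtColor(c["image"],cv2.COLOR_BGR2HSV)
    b=P[250:300,100:140] if n=="top" else P[100:120,330:380]
    print(" bench z",np.median(b[...,2]))
s=cv2.imread("pics/top0.png")[100:310,100:340]; cv2.imwrite("pics/crop.png",cv2.resize(s,None,fx=3,fy=2.8,interpolation=cv2.INTER_CUBIC)[:600,:800])
E
```

```text
top meter (array([504.3, 182.6]), 211.8, 182.6, 86.99) 0.09241493030224403
wedge (array([558.2, -29.9]), 114.2, 41.4, 83.21) [230 204  45  20 609] 609
 slope 0.13227148932465285 uphill dir deg -100.33285687834275 zrange -0.002168302391789018 0.019918120180965327
 bench z 4.232140823111244e-05
side meter (array([506.3, 184.6]), 216.1, 182.6, 86.73) 0.0927823023911933
wedge (array([559.4, -42.6]), 96.9, 44.2, 83.97) [256 191  21  27 389] 389
 slope 0.1189678431866289 uphill dir deg -88.34083221551464 zrange 0.001859690559164693 0.02419351184040648
 bench z -0.00032443600714604433
```

View pics/crop.png

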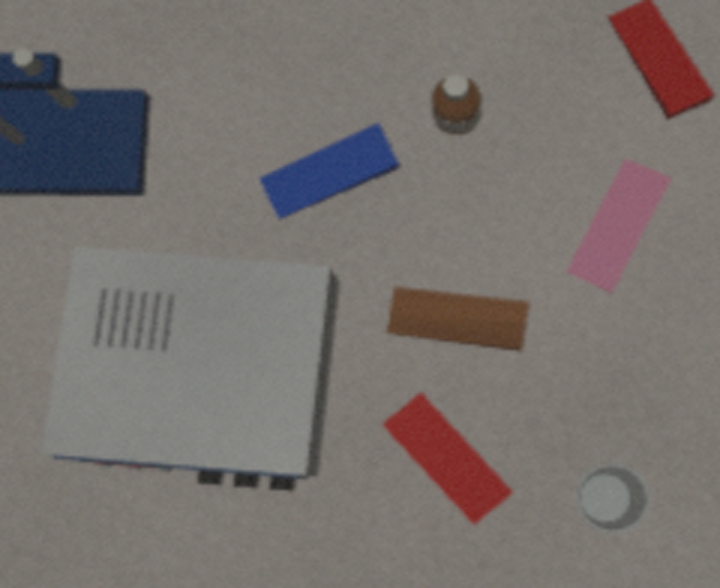

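The crop confirms the layout: the wedge's left (thin) edge is at about (390,312) and its heel at about (525,326), and nothing lies between it and the corner at (333,268). Next I'll refine the numbers by casting the wedge mask corners onto their known heights, and locate the bystanders too.

```bash
cat >> h.py <<'E'
def ray(c,uv,z):
    R=np.asarray(c["R"]); C=-R.T@c["t"]; d=R.T@np.array([(uv[0]-c["cx"])/c["fx"],(uv[1]-c["cy"])/c["fy"],1]); return C+d*(z-C[2])/d[2]
def wedge(c):
    hsv=cv2.cvtColor(c["image"],cv2.COLOR_BGR2HSV)
    w=((hsv[...,0]>5)&(hsv[...,0]<18)&(hsv[...,1]>110)&(abs(pts(c)[...,2])<.04)).astype(np.uint8)
    cs=cv2.findContours(w,cv2.RETR_EXTERNAL,cv2.CHAIN_APPROX_NONE)[0]; k=max(cs,key=cv2.contourArea)
    (cc,(a,b),t)=cv2.minAreaRect(k.astype(np.float32)); B=cv2.boxPoints((cc,(a+1,b+1),t))
    B=B[np.argsort(B[:,0])] # left(thin, +y) first in top view
    tip=np.mean([ray(c,p,.002) for p in B[:2]],0)*1e3; heel=np.mean([ray(c,p,.016) for p in B[2:]],0)*1e3
    ax=tip-heel; return tip[:2],heel[:2],np.hypot(*ax[:2]),np.degrees(np.arctan2(ax[1],ax[0])),np.linalg.norm(ray(c,B[0],.002)-ray(c,B[1],.002))*1e3
def meter(c):
    Q=measure(c)["meter"]; (cc,_,_)=cv2.minAreaRect((Q[:,:2]*1000).astype(np.float32)); return rect(Q)
E
python3 - <<'E'
from h import *
np.set_printoptions(precision=1,suppress=True)
c=dict(np.load("top0.npz")); print(*wedge(c))
# meter top edges by colour
P=pts(c); hsv=cv2.cvtColor(c["image"],cv2.COLOR_BGR2HSV)
ok=(hsv[...,2]>150)&(hsv[...,1]<40)&(abs(P[...,2]-.093)<.015)
for thr in(.08,.087):
    Q=[ray(c,(u,v),.093) for v,u in np.argwhere((P[...,2]>thr)&(P[...,2]<.105)) if 100<u<220 and 180<v<275]
    print("meter",rect(np.array(Q)))
c2=dict(np.load("side0.npz"))
print("bottle cap",ray(c,(252,131),.085)*1e3,"beaker",ray(c,(303,278),.03)*1e3,"stand",ray(c,(122,150),.022)*1e3)
# tool orientation geometry
from scipy.spatial.transform import Rotation as Ro
s=r.get_state();print(Ro.from_euler("xyz",s["eef_rot"],degrees=True).as_matrix())
# side view wedge points
print("side: thin mid",ray(c2,(272,194),.002)*1e3)
E
```

```text
[564.8  28.8] [551.4 -88.4] 117.98252075547911 83.45752578854807 45.01001108092244
meter (array([503.4, 181.6]), 211.6, 183.2, 86.74)
meter (array([503.9, 181.8]), 211.1, 182.3, 86.75)
bottle cap [757.1 -25.8  85. ] beaker [ 395.4 -162.    30. ] stand [718.5 322.6  22. ]
[[-1.  -0.2 -0. ]
 [-0.2  1.   0. ]
 [ 0.   0.  -1. ]]
side: thin mid [547.  -93.2   2. ]
```

Call:
step_arm([
  {"tx":27,"ty":38,"tz":0,"az":5,"claw":-1},
  {"tx":27,"ty":38,"tz":0,"az":5,"claw":-1},
  {"tx":27,"ty":38,"tz":-5,"az":5,"claw":-1},
  {"tx":27,"ty":38,"tz":-5,"az":5,"claw":-1},
  {"tx":27,"ty":38,"tz":-5,"az":5,"claw":-1},
  {"tx":27,"ty":38,"tz":-5,"az":5,"claw":-1},
  {"tx":27,"ty":38,"tz":-5,"az":5,"claw":-1},
  {"tx":27,"ty":38,"tz":-5,"az":5,"claw":-1},
  {"tx":27,"ty":38,"tz":-5,"az":5,"claw":-1},
  {"tx":27,"ty":38,"tz":-5,"az":5,"claw":-1},
  {"tx":27,"ty":38,"tz":-5,"az":5,"claw":-1},
  {"tx":27,"ty":38,"tz":-5,"az":5,"claw":-1},
], newtons=20)

```text
$.increments[0]: bad value
```

Call:
step_arm([
  {"tx":27,"ty":38,"tz":0,"ax":0,"ay":0,"az":5,"claw":-1},
  {"tx":27,"ty":38,"tz":0,"ax":0,"ay":0,"az":5,"claw":-1},
  {"tx":27,"ty":38,"tz":-5,"ax":0,"ay":0,"az":5,"claw":-1},
  {"tx":27,"ty":38,"tz":-5,"ax":0,"ay":0,"az":5,"claw":-1},
  {"tx":27,"ty":38,"tz":-5,"ax":0,"ay":0,"az":5,"claw":-1},
  {"tx":27,"ty":38,"tz":-5,"ax":0,"ay":0,"az":5,"claw":-1},
  {"tx":27,"ty":38,"tz":-5,"ax":0,"ay":0,"az":5,"claw":-1},
  {"tx":27,"ty":38,"tz":-5,"ax":0,"ay":0,"az":5,"claw":-1},
  {"tx":27,"ty":38,"tz":-5,"ax":0,"ay":0,"az":5,"claw":-1},
  {"tx":27,"ty":38,"tz":-5,"ax":0,"ay":0,"az":5,"claw":-1},
  {"tx":27,"ty":38,"tz":-5,"ax":0,"ay":0,"az":5,"claw":-1},
  {"tx":27,"ty":38,"tz":-5,"ax":0,"ay":0,"az":5,"claw":-1},
], newtons=20)

```text
time_s: 1.3
tcp_pos: [0.4889, -0.1968, 0.1954]
eef_rot: [-180.0, 0.0, -105.7]
contact_force: [0.9, 0.1, 0.6]
gripper_width: 0.0014
```

Call:
step_arm([
  {"tx":20,"ty":26,"tz":-30,"ax":0,"ay":0,"az":3,"claw":-1},
  {"tx":20,"ty":26,"tz":-30,"ax":0,"ay":0,"az":3,"claw":-1},
  {"tx":19,"ty":26,"tz":-30,"ax":0,"ay":0,"az":3.2,"claw":-1},
  {"tx":0,"ty":0,"tz":-30,"ax":0,"ay":0,"az":0,"claw":-1},
  {"tx":0,"ty":0,"tz":-25,"ax":0,"ay":0,"az":0,"claw":-1},
  {"tx":0,"ty":0,"tz":-16,"ax":0,"ay":0,"az":0,"claw":-1},
  {"tx":0,"ty":0,"tz":-10,"ax":0,"ay":0,"az":0,"claw":-1},
  {"tx":0,"ty":0,"tz":0,"ax":0,"ay":0,"az":0,"claw":-1},
  {"tx":0,"ty":0,"tz":0,"ax":0,"ay":0,"az":0,"claw":-1},
])

```text
time_s: 2.2
tcp_pos: [0.5476, -0.1208, 0.025]
eef_rot: [-180.0, -0.0, -96.7]
contact_force: [-0.1, 0.4, 0.5]
gripper_width: 0.0003
```

```bash
python3 - <<'E'
from h import *
c=optics.capture("side"); s=r.get_state(); print(s["tcp_pos"],s["eef_rot"],s["contact_force"])
i=c["image"][130:310,180:360]; cv2.imwrite("pics/s1.png",cv2.resize(i,None,fx=3.3,fy=3.3,interpolation=cv2.INTER_CUBIC))
E
```

```text
[ 0.547829   -0.12076005  0.02542915] [-1.79924674e+02  1.03399729e-02 -9.67148167e+01] [-0.97548659 -0.73644173  0.32089951]
```

View pics/s1.png

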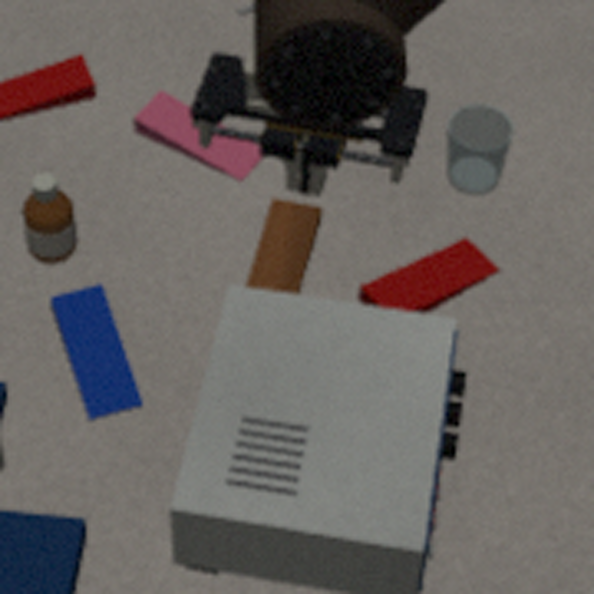

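The fingers are square behind the heel at about (305,185), and the wedge lies ahead with its slope running down towards the meter. I'll push along the wedge's axis.

Call:
step_arm([
  {"tx":0.5,"ty":4,"tz":0,"ax":0,"ay":0,"az":0,"claw":-1},
  {"tx":0.9,"ty":8,"tz":0,"ax":0,"ay":0,"az":0,"claw":-1},
  {"tx":0.9,"ty":8,"tz":0,"ax":0,"ay":0,"az":0,"claw":-1},
  {"tx":0.9,"ty":8,"tz":0,"ax":0,"ay":0,"az":0,"claw":-1},
  {"tx":0.9,"ty":8,"tz":0,"ax":0,"ay":0,"az":0,"claw":-1},
  {"tx":0.9,"ty":8,"tz":0,"ax":0,"ay":0,"az":0,"claw":-1},
  {"tx":0.9,"ty":8,"tz":0,"ax":0,"ay":0,"az":0,"claw":-1},
  {"tx":0.9,"ty":8,"tz":0,"ax":0,"ay":0,"az":0,"claw":-1},
  {"tx":0.9,"ty":8,"tz":0,"ax":0,"ay":0,"az":0,"claw":-1},
  {"tx":0.9,"ty":8,"tz":0,"ax":0,"ay":0,"az":0,"claw":-1},
  {"tx":0.5,"ty":4,"tz":0,"ax":0,"ay":0,"az":0,"claw":-1},
  {"tx":0,"ty":0,"tz":0,"ax":0,"ay":0,"az":0,"claw":-1},
])

```text
time_s: 3.45
tcp_pos: [0.5564, -0.04, 0.0245]
eef_rot: [-180.0, 0.0, -96.7]
contact_force: [-0.9, -0.6, -0.5]
gripper_width: 0.0004
```

```bash
python3 - <<'E'
from h import *
c=optics.capture("side"); s=r.get_state(); print(s["tcp_pos"],s["eef_rot"],s["contact_force"])
i=c["image"][130:310,180:360]; cv2.imwrite("pics/s2.png",cv2.resize(i,None,fx=3.3,fy=3.3,interpolation=cv2.INTER_CUBIC))
t=optics.capture("top"); print(meter(t))
hsv=cv2.cvtColor(t["image"],cv2.COLOR_BGR2HSV); w=((hsv[...,0]>5)&(hsv[...,0]<18)&(hsv[...,1]>110)); w[:160]=0
v,u=np.nonzero(w); print(len(v),u.min() if len(v) else 0,u.max() if len(v) else 0,np.median(v) if len(v) else 0)
E
```

```text
[ 0.55633021 -0.04030631  0.02445125] [ 1.79995561e+02  7.09662254e-03 -9.66906489e+01] [-0.28426413  0.0271324  -0.29100728]
(array([466.9, 116.6]), 74.9, 113.9, 87.12)
42 117 238 217.0
```

View pics/s2.png

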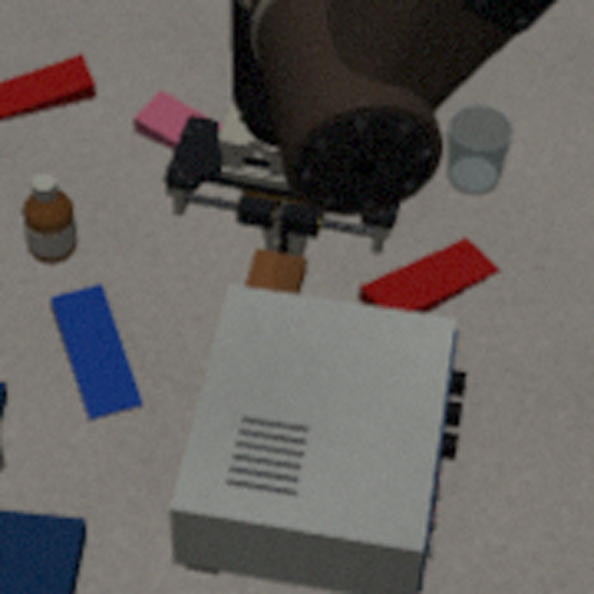

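The wedge is tracking straight: its heel is at about (277,265) and the meter hasn't moved. I'll continue, more slowly near contact.

Call:
step_arm([
  {"tx":0.5,"ty":4,"tz":0,"ax":0,"ay":0,"az":0,"claw":-1},
  {"tx":0.5,"ty":4,"tz":0,"ax":0,"ay":0,"az":0,"claw":-1},
  {"tx":0.5,"ty":4,"tz":0,"ax":0,"ay":0,"az":0,"claw":-1},
  {"tx":0.5,"ty":4,"tz":0,"ax":0,"ay":0,"az":0,"claw":-1},
  {"tx":0.5,"ty":4,"tz":0,"ax":0,"ay":0,"az":0,"claw":-1},
  {"tx":0.2,"ty":2,"tz":0,"ax":0,"ay":0,"az":0,"claw":-1},
  {"tx":0.2,"ty":2,"tz":0,"ax":0,"ay":0,"az":0,"claw":-1},
  {"tx":0,"ty":0,"tz":0,"ax":0,"ay":0,"az":0,"claw":-1},
])

```text
time_s: 4.35
tcp_pos: [0.5593, -0.0164, 0.0246]
eef_rot: [-180.0, 0.0, -96.7]
contact_force: [0.3, -1.0, 0.1]
gripper_width: 0.001
```

Call:
step_arm([
  {"tx":0.1,"ty":1,"tz":0,"ax":0,"ay":0,"az":0,"claw":-1},
  {"tx":0.1,"ty":1,"tz":0,"ax":0,"ay":0,"az":0,"claw":-1},
])

```text
time_s: 4.55
tcp_pos: [0.5594, -0.0148, 0.0246]
eef_rot: [180.0, -0.0, -96.7]
contact_force: [0.3, -0.2, -0.2]
gripper_width: 0.0003
```

Call:
step_arm([
  {"tx":0.1,"ty":1,"tz":0,"ax":0,"ay":0,"az":0,"claw":-1},
  {"tx":0.1,"ty":1,"tz":0,"ax":0,"ay":0,"az":0,"claw":-1},
])

```text
time_s: 4.75
tcp_pos: [0.5596, -0.0127, 0.0246]
eef_rot: [180.0, -0.0, -96.7]
contact_force: [-0.3, -0.1, 0.3]
gripper_width: 0.0006
```

Call:
step_arm([
  {"tx":0.1,"ty":1,"tz":0,"ax":0,"ay":0,"az":0,"claw":-1},
  {"tx":0.1,"ty":1,"tz":0,"ax":0,"ay":0,"az":0,"claw":-1},
  {"tx":0,"ty":0,"tz":0,"ax":0,"ay":0,"az":0,"claw":-1},
])

```text
time_s: 5.05
tcp_pos: [0.5598, -0.0106, 0.0246]
eef_rot: [-180.0, 0.0, -96.7]
contact_force: [0.8, 0.1, -0.5]
gripper_width: 0.0004
```

Call:
step_arm([
  {"tx":0.1,"ty":1,"tz":0,"ax":0,"ay":0,"az":0,"claw":-1},
  {"tx":0,"ty":0,"tz":0,"ax":0,"ay":0,"az":0,"claw":-1},
])

```text
time_s: 5.25
tcp_pos: [0.5599, -0.0096, 0.0246]
eef_rot: [-180.0, 0.0, -96.7]
contact_force: [0.8, 0.5, -0.3]
gripper_width: 0.0006
```

Call:
step_arm([
  {"tx":0.1,"ty":1,"tz":0,"ax":0,"ay":0,"az":0,"claw":-1},
  {"tx":0,"ty":0,"tz":0,"ax":0,"ay":0,"az":0,"claw":-1},
])

```text
time_s: 5.45
tcp_pos: [0.56, -0.0086, 0.0246]
eef_rot: [-180.0, 0.0, -96.7]
contact_force: [0.6, -0.2, 0.7]
gripper_width: 0.0006
```

Call:
step_arm([
  {"tx":0.1,"ty":1,"tz":0,"ax":0,"ay":0,"az":0,"claw":-1},
  {"tx":0,"ty":0,"tz":0,"ax":0,"ay":0,"az":0,"claw":-1},
])

```text
time_s: 5.65
tcp_pos: [0.5601, -0.0077, 0.0246]
eef_rot: [180.0, -0.0, -96.7]
contact_force: [-0.4, -1.0, 0.6]
gripper_width: 0.0003
```

Call:
step_arm([
  {"tx":0.1,"ty":1,"tz":0,"ax":0,"ay":0,"az":0,"claw":-1},
  {"tx":0,"ty":0,"tz":0,"ax":0,"ay":0,"az":0,"claw":-1},
])

```text
time_s: 5.85
tcp_pos: [0.56, -0.007, 0.0245]
eef_rot: [180.0, -0.0, -96.7]
contact_force: [0.0, -3.4, 0.9]
gripper_width: 0.0004
```

```bash
python3 - <<'E'
from h import *
def flow(c,b):
    # sub-pixel shift of meter patch vs start picture
    g=[cv2.cvtColor(x["image"],cv2.COLOR_BGR2GRAY).astype(np.float32)[215:310,230:320] for x in(b,c)]
    return cv2.phaseCorrelate(*g,cv2.createHanningWindow((90,95),cv2.CV_32F))
c=optics.capture("side"); np.savez("side3.npz",**c)
print(meter(c),meter(dict(np.load("side0.npz"))),flow(c,dict(np.load("side0.npz"))))
i=c["image"][150:310,200:360]; cv2.imwrite("pics/s3.png",cv2.resize(i,None,fx=3.7,fy=3.7,interpolation=cv2.INTER_CUBIC))
E
```

```text
(array([506.5, 184.3]), 217.7, 182.0, 86.76) (array([506.3, 184.6]), 216.1, 182.6, 86.73) ((-0.025688072562502384, -0.07477637407031068), 0.8967872014752141)
```

View pics/s3.png

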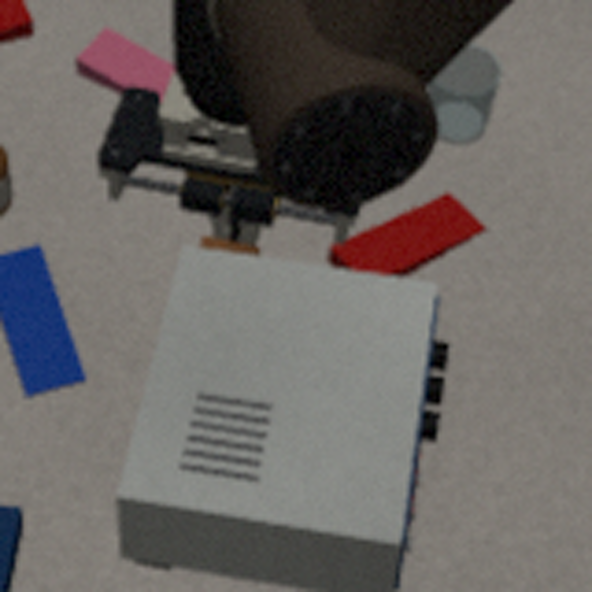

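Contact came at TCP y = -7 mm, exactly where the geometry predicted, with 3.4 N of resistance. The meter is unmoved (image shift under 0.1 px). The heel strip shows at about (230,244). I'll snug it by half-millimetre steps.

Call:
step_arm([
  {"tx":0.05,"ty":0.5,"tz":0,"ax":0,"ay":0,"az":0,"claw":-1},
  {"tx":0,"ty":0,"tz":0,"ax":0,"ay":0,"az":0,"claw":-1},
])

```text
time_s: 6.1
tcp_pos: [0.5599, -0.0068, 0.0245]
eef_rot: [180.0, -0.0, -96.7]
contact_force: [-0.5, -7.0, 1.0]
gripper_width: 0.0003
```

Call:
step_arm([
  {"tx":0,"ty":0,"tz":0,"ax":0,"ay":0,"az":0,"claw":-1},
])

```text
time_s: 6.2
tcp_pos: [0.56, -0.0068, 0.0245]
eef_rot: [180.0, -0.0, -96.7]
contact_force: [-0.6, -6.1, 1.3]
gripper_width: 0.0005
```

The wedge is snug at 6–7 N with almost no further travel. I'll back off, rise, and go over the press spot (569, 93).

Call:
step_arm([
  {"tx":-0.5,"ty":-5,"tz":0,"ax":0,"ay":0,"az":0,"claw":-1},
  {"tx":-1,"ty":-20,"tz":0,"ax":0,"ay":0,"az":0,"claw":-1},
  {"tx":0,"ty":-10,"tz":30,"ax":0,"ay":0,"az":0,"claw":-1},
  {"tx":0,"ty":0,"tz":45,"ax":0,"ay":0,"az":0,"claw":-1},
  {"tx":0,"ty":0,"tz":45,"ax":0,"ay":0,"az":0,"claw":-1},
  {"tx":0,"ty":0,"tz":30,"ax":0,"ay":0,"az":0,"claw":-1},
  {"tx":0,"ty":0,"tz":0,"ax":0,"ay":0,"az":0,"claw":-1},
])

```text
time_s: 6.9
tcp_pos: [0.5617, -0.0406, 0.1797]
eef_rot: [-179.5, 0.2, -96.7]
contact_force: [0.3, 0.3, 1.3]
gripper_width: 0.0001
```

```bash
python3 - <<'E'
from h import *
b=dict(np.load("side0.npz")); c=optics.capture("side"); np.savez("side4.npz",**c)
g=[cv2.cvtColor(x["image"],cv2.COLOR_BGR2GRAY).astype(np.float32)[215:310,230:320] for x in(b,c)]
print(meter(c),cv2.phaseCorrelate(*g,cv2.createHanningWindow((90,95),cv2.CV_32F)))
i=c["image"][150:310,200:360]; cv2.imwrite("pics/s4.png",cv2.resize(i,None,fx=3.7,fy=3.7,interpolation=cv2.INTER_CUBIC))
s=r.get_state(); print(s["tcp_pos"])
E
```

```text
(array([506.8, 184.3]), 215.3, 182.0, 86.5) ((0.06014454615292664, 0.049688938054295306), 0.8973693242779485)
[ 0.56030988 -0.04061897  0.17714081]
```

View pics/s4.png

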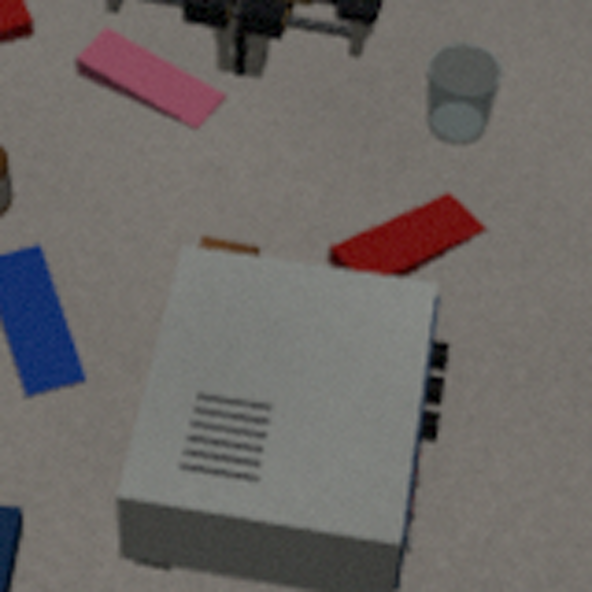

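The wedge stayed in place (heel edge at 230,244) and the meter is unmoved. Next is the press.

Call:
step_arm([
  {"tx":3,"ty":45,"tz":0,"ax":0,"ay":0,"az":0,"claw":-1},
  {"tx":3,"ty":45,"tz":0,"ax":0,"ay":0,"az":0,"claw":-1},
  {"tx":3,"ty":44,"tz":0,"ax":0,"ay":0,"az":0,"claw":-1},
  {"tx":0,"ty":0,"tz":-20,"ax":0,"ay":0,"az":0,"claw":-1},
  {"tx":0,"ty":0,"tz":-20,"ax":0,"ay":0,"az":0,"claw":-1},
  {"tx":0,"ty":0,"tz":-10,"ax":0,"ay":0,"az":0,"claw":-1},
  {"tx":0,"ty":0,"tz":-5,"ax":0,"ay":0,"az":0,"claw":-1},
  {"tx":0,"ty":0,"tz":0,"ax":0,"ay":0,"az":0,"claw":-1},
  {"tx":0,"ty":0,"tz":0,"ax":0,"ay":0,"az":0,"claw":-1},
])

```text
time_s: 7.85
tcp_pos: [0.5682, 0.0926, 0.1201]
eef_rot: [-180.0, 0.0, -96.7]
contact_force: [0.4, 0.3, 0.2]
gripper_width: 0.0003
```

Call:
step_arm([
  {"tx":0.5,"ty":0.5,"tz":-3,"ax":0,"ay":0,"az":0,"claw":-1},
  {"tx":0,"ty":0,"tz":-2,"ax":0,"ay":0,"az":0,"claw":-1},
  {"tx":0,"ty":0,"tz":-1,"ax":0,"ay":0,"az":0,"claw":-1},
  {"tx":0,"ty":0,"tz":-1,"ax":0,"ay":0,"az":0,"claw":-1},
  {"tx":0,"ty":0,"tz":0,"ax":0,"ay":0,"az":0,"claw":-1},
])

```text
time_s: 8.35
tcp_pos: [0.5682, 0.0933, 0.1125]
eef_rot: [180.0, -0.0, -96.7]
contact_force: [-0.7, 0.4, -0.2]
gripper_width: 0.0005
```

Call:
step_arm([
  {"tx":0,"ty":0,"tz":-0.5,"ax":0,"ay":0,"az":0,"claw":-1},
  {"tx":0,"ty":0,"tz":-0.5,"ax":0,"ay":0,"az":0,"claw":-1},
  {"tx":0,"ty":0,"tz":0,"ax":0,"ay":0,"az":0,"claw":-1},
])

```text
time_s: 8.65
tcp_pos: [0.5684, 0.0933, 0.1123]
eef_rot: [-180.0, -0.0, -96.7]
contact_force: [-1.9, 0.4, 6.2]
gripper_width: 0.0008
```

Call:
step_arm([
  {"tx":0,"ty":0,"tz":-0.5,"ax":0,"ay":0,"az":0,"claw":-1},
  {"tx":0,"ty":0,"tz":-0.3,"ax":0,"ay":0,"az":0,"claw":-1},
  {"tx":0,"ty":0,"tz":0,"ax":0,"ay":0,"az":0,"claw":-1},
  {"tx":0,"ty":0,"tz":0,"ax":0,"ay":0,"az":0,"claw":-1},
  {"tx":0,"ty":0,"tz":0,"ax":0,"ay":0,"az":0,"claw":-1},
])

```text
time_s: 9.15
tcp_pos: [0.5684, 0.0933, 0.1121]
eef_rot: [-180.0, 0.0, -96.7]
contact_force: [-4.6, -1.7, 11.2]
gripper_width: 0.0004
```

```bash
python3 - <<'E'
from h import *
s=r.get_state(); print(s["tcp_pos"],s["contact_force"],s["moment"])
E
```

```text
[0.56842542 0.09325214 0.11212718] [-4.58651276 -1.70946258 11.16831114] [-5.80872094e-02  1.81614773e+00  8.74115129e-04]
```

Call:
step_arm([
  {"tx":-0.4,"ty":-0.1,"tz":-0.3,"ax":0,"ay":0,"az":0,"claw":-1},
  {"tx":-0.2,"ty":0,"tz":-0.2,"ax":0,"ay":0,"az":0,"claw":-1},
  {"tx":0,"ty":0,"tz":0,"ax":0,"ay":0,"az":0,"claw":-1},
  {"tx":0,"ty":0,"tz":0,"ax":0,"ay":0,"az":0,"claw":-1},
  {"tx":0,"ty":0,"tz":0,"ax":0,"ay":0,"az":0,"claw":-1},
])

```text
time_s: 9.65
tcp_pos: [0.5684, 0.0933, 0.1121]
eef_rot: [-179.9, 0.0, -96.7]
contact_force: [-3.4, -0.9, 13.1]
gripper_width: 0.0008
```

It holds firm: the press went from 6 N to 13 N with only 0.2 mm of movement, where an unsupported corner would have dropped 7 mm. I'll lift straight off and clear away.

Call:
step_arm([
  {"tx":0,"ty":0,"tz":2,"ax":0,"ay":0,"az":0,"claw":-1},
  {"tx":0,"ty":0,"tz":10,"ax":0,"ay":0,"az":0,"claw":-1},
  {"tx":0,"ty":0,"tz":40,"ax":0,"ay":0,"az":0,"claw":-1},
  {"tx":0,"ty":0,"tz":40,"ax":0,"ay":0,"az":0,"claw":-1},
  {"tx":-10,"ty":-45,"tz":0,"ax":0,"ay":0,"az":0,"claw":-1},
  {"tx":-10,"ty":-45,"tz":0,"ax":0,"ay":0,"az":0,"claw":-1},
  {"tx":-10,"ty":-45,"tz":0,"ax":0,"ay":0,"az":0,"claw":-1},
  {"tx":-10,"ty":-45,"tz":0,"ax":0,"ay":0,"az":0,"claw":-1},
  {"tx":-10,"ty":-45,"tz":0,"ax":0,"ay":0,"az":0,"claw":-1},
  {"tx":-10,"ty":-45,"tz":0,"ax":0,"ay":0,"az":0,"claw":-1},
  {"tx":-10,"ty":-45,"tz":0,"ax":0,"ay":0,"az":0,"claw":-1},
  {"tx":0,"ty":0,"tz":0,"ax":0,"ay":0,"az":0,"claw":-1},
])

```text
time_s: 10.85
tcp_pos: [0.4961, -0.2259, 0.2026]
eef_rot: [180.0, -0.0, -97.0]
contact_force: [-0.5, 0.9, -1.1]
gripper_width: 0.0003
```

```bash
python3 - <<'E'
from h import *
W=cv2.createHanningWindow((90,95),cv2.CV_32F)
b=dict(np.load("side0.npz")); c=optics.capture("side")
f=lambda x:cv2.cvtColor(x["image"],cv2.COLOR_BGR2GRAY).astype(np.float32)[215:310,230:320]
print("shift px",cv2.phaseCorrelate(f(b),f(c),W))
for n,x in(("before",b),("after",c)):
    Q=measure(x)["meter"]; k=np.linalg.lstsq(np.c_[Q[:,:2],np.ones(len(Q))],Q[:,2],rcond=None)[0]
    print(n,meter(x),"tilt deg",np.degrees(k[:2]).round(2),"z",Q[:,2].mean().round(4))
t=optics.capture("top"); print("top meter",meter(t), meter(dict(np.load("top0.npz")))); save(t,"top5")
hs=[wedge(x) for x in [t]]; print("heel top-view",hs[0][1])
cv2.imwrite("pics/f.png",np.hstack([c["image"][120:360,140:440],t["image"][80:320,60:360]]))
s=r.get_state(); print(s["tcp_pos"],s["contact_force"])
E
```

```text
shift px ((0.05986432635101124, 0.017179851437504112), 0.9168970457933567)
before (array([506.3, 184.6]), 216.1, 182.6, 86.73) tilt deg [-0.   -0.01] z 0.0928
after (array([506.3, 184.1]), 216.0, 182.7, 86.86) tilt deg [-0.    0.05] z 0.0928Traceback (most recent call last):
  File "<stdin>", line 9, in <module>
  File "h.py", line 32, in meter
    Q=measure(c)["meter"]; (cc,_,_)=cv2.minAreaRect((Q[:,:2]*1000).astype(np.float32)); return rect(Q)
      ~~~~~~~^^^
  File "h.py", line 16, in measure
    n,l,s,_=cv2.connectedComponentsWithStats(w.astype(np.uint8)); k=1+np.argmax(s[1:,4])
                                                                      ~~~~~~~~~^^^^^^^^^
    return _wrapfunc(a, 'argmax', axis=axis, out=out, **kwds)
    return bound(*args, **kwds)
ValueError: attempt to get argmax of an empty sequence
```

The arm blocks the top view, but the side view is enough. I'll take one last look before handing in.

```bash
python3 - <<'E'
from h import *
c=optics.capture("side"); d=dict(np.load("side4.npz"))
cv2.imwrite("pics/f.png",cv2.resize(np.hstack([d["image"][130:310,170:340],c["image"][130:310,170:340]]),None,fx=2.3,fy=2.3))
E
```

```text
(no output)
```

View pics/f.png

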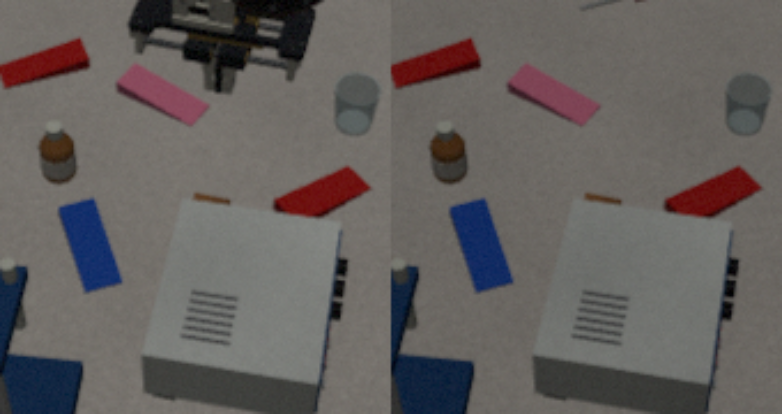

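Before and after the press, the wedge heel (212,200 and 602,200), the meter and the bystanders look the same, and the arm is clear. I'm handing in the job.

```bash
python3 -c "
from plant import r
print(r.close_job())"
```

```text
the job is handed in; nothing more can be done
None
```

The wedge is under the bare foot and carrying it, and the corner stood firm when I pressed on it. I handed the job in at about 11 s on the robot's clock.

- **Wedge:** I pushed the heel with closed fingers, straight along the wedge's axis. Contact with the foot came at the predicted spot. I stopped when resistance reached about 6–7 N with almost no further travel.
- **Press check:** I pressed on the meter's top above that foot, up to 13 N. The fingertip moved only about 0.2 mm from first load, where an unsupported corner would have dropped 7 mm.
- **Side force during the press:** there was up to 4.6 N of sideways force, which I partly relieved. It did not shift the meter.
- **Last checks, side camera:** the meter had shifted less than 0.1 pixel from the start and its tilt had changed by about 0.06°. By eye, the wedge and the bystanders in the crop looked the same before and after the press, and the arm was clear.
- **Not checked:** the arm blocked the top camera, so the final top-view measurement failed. The screwdriver was outside the final crop, though nothing was moved near it.

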